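Clear the slicer and take off its hub cap

TASK

First move the two carrot ends off the slicer's disc into the brown wooden bowl. Then loosen the red cap on the slicer's hub and lift it straight off: nobody remembers whether its thread is right- or left-handed, so try it gently both ways and never force it against its stop. Finish still holding the cap in the gripper, still and about 10 cm above the hub, and leave the pot, the salt, the pepper mill and the spice jar where they stand.

Things in the scene. Friction and masses are not known exactly. Their poses are not given: they have to be found in the camera images.
- slicer: Electric slicer, fixed to the worktop: round white base 240 mm across, its top a flat steel disc 50 mm above the worktop inside a rim 6 mm higher. Origin at the centre of the underside, z up. On its axis stands the hub: a steel seat 68 mm across (top 54 mm above the worktop) and a threaded post, 28 mm high above the seat, hidden by the cap.
- hub_cap: Loose red cap screwed on the hub, about 90 g: ribbed round skirt 64 mm across, 36 mm high; on top a straight bar grip with flat upright sides, 16 mm wide (along the cap's x), 52 mm long (along its y), 36 to 69 mm above the origin. Origin at the centre of its lower rim, on the slicer's axis, 54 mm above the worktop; z up.
- cap_grip (a point): Middle of the cap's bar grip, 57 mm above the cap's origin. Hidden short thread: the cap loosens either anticlockwise or clockwise seen from above, at random each start; nothing outside shows which. The wrong way it hits a hard stop within about 0.2 rad; it stands a push of 2 N m there, but over about 4 N m the cap counts as forced.
- hub_seat (a point): Top of the hub's seat, on the slicer's axis. Turned the right way the cap goes easily (it may rise up to 3 mm); once turned 1.1 to 1.9 rad from where it sat it is free and lifts straight up, clear of the post after 30 mm. Turned less, it cannot be pulled off.
- carrot_a: Loose carrot end, orange with a green stub, standing on its cut face on the slicer's disc: 31 mm across, 34 mm high (38 with the stub), 25 g. Origin at the centre of its underside. It stands about 80 to 100 mm from the slicer's axis.
- carrot_b: The other carrot end, of the same size, on the other side of the cap.
- scrap_bowl: Loose brown wooden bowl for scraps, 156 mm across the rim, 55 mm high, open at the top. Origin at the centre of its underside, z up. It stands to the left or to the right of the slicer.
- white_pot: Bystander: white porcelain pot with a ragged rim, 134 mm across, 125 mm high, loose, on the side where the bowl is not. Origin at the centre of its underside.
- salt: Bystander: salt shaker, 44 mm across, 90 mm high, loose, in front of the slicer. Origin at the centre of its underside.
- pepper: Bystander: dark wooden pepper mill, 58 mm across, 150 mm high, loose, behind the slicer. Origin at the centre of its underside.
- spice: Bystander: spice jar with a white lid, 47 mm across, 98 mm high, loose, behind the slicer. Origin at the centre of its underside.
Mind the look-alikes: they are no part of the job. What is shaped like the carrot_b but pink or turquoise is not meant. There is more than one size of the hub_cap; the job needs the larger.

How it is judged:
On the way, in this order (a step that is already met when the one before it is completed fails the run):
1. both carrot ends lie in the wooden bowl, with the cap still on the hub (horizontal distance between each of carrot_a, carrot_b and scrap_bowl below 0.075 m and height (world z) of each of carrot_a, carrot_b below 0.075 m and contact force between each of carrot_a, carrot_b and the fingers below 0.1 N and z of hub_cap in the frame of slicer below 0.062 m), for 0.2 s.
2. the cap is lifted clear of the hub (z of hub_cap in the frame of slicer above 0.088 m and contact force between hub_cap and the fingers above 1 N), for 0.1 s.
At the end, for the whole second after the job is handed in: The gripper holds the cap over the slicer (within 100 mm of its axis), its lower rim 60 to 200 mm above the seat it came from, slower than 30 mm/s and touching nothing of the slicer; both carrot ends lie in the upright wooden bowl (within 75 mm of its centre, below 75 mm) (z of hub_cap in the frame of slicer between 0.114 and 0.254 m and horizontal distance between hub_cap and slicer below 0.1 m and contact force between hub_cap and the fingers above 1 N and contact force between hub_cap and slicer below 0.1 N and linear speed of hub_cap below 0.03 m/s and horizontal distance between each of carrot_a, carrot_b and scrap_bowl below 0.075 m and height (world z) of each of carrot_a, carrot_b below 0.075 m and angle between scrap_bowl's own z axis and vertical below 0.2 rad); the arm keeps its last pose, push and grip.
It fails at once if a bystander is shifted by more than 40 mm or knocked over (distance of any of white_pot, salt, pepper, spice from where it was at the start of the episode above 0.04 m or angle between any of white_pot, salt, pepper, spice's own z axis and vertical above 0.5 rad).
It fails at once if the cap is wrenched against its stop (the fingers press on it with over 600 N in all, which takes about 4 N m of turning; a grip alone gives at most 250 N) (contact force between hub_cap and the fingers above 600 N).
It also fails if it takes over 72 s, if anything falls off the work surface, if the arm or the gripper's body presses on something with over 40 N, if the wrist force passes 120 N, or if a joint passes its speed limit or range.

ROBOT

A 7-joint arm with a two-finger parallel gripper is mounted at the origin on a cart in front of the work surface, level with it; the furniture and walls round the work are solid. World frame = base frame: x ahead of the robot, y to its left, z up, the work surface at z = 0. Lengths are in m, angles in rad, forces in N, time in s.
With the tool pointing down it reaches from about 0.425 to 0.925 m from the base axis. Payload 6.8 kg.
Tool frame: the origin (TCP) lies on the centre line of the jaws, within the pads' length; the fingertips stand 8 mm ahead of it and the grasp point (between the pads) lies 11 mm behind it (bot.tips_ahead is the distance from the TCP to the fingertips, in m); z points along the fingers, y is the line along which they close (so a half turn about z gives the same grasp; the last joint's range is limited). The gripper opens to 85 mm and grips with 20 to 120 N. Pads are 22 mm wide; open, the fingers measure 114 mm over their backs; the gripper's body (76 mm by 85 mm) begins 54 mm behind the grasp point. The pads swing forward as they close: fully open they stand 13 mm farther back than shut.
Start: joints at [-1.286, 0.477, 0.022, 1.555, -0.011, 1.109, -0.083], TCP at [0.258, 0.624, 0.239] pointing down, gripper open.
Joint ranges: [-2.96, 2.96], [-0.34, 2.1], [-1.41, 1.46], [0.24, 2.44], [-1.37, 4.51], [0.17, 1.92], [-2.96, 2.96]. Speed limits (rad/s): [2.39, 2.39, 3.14, 3.14, 3.14, 3.14, 3.14].

INTERFACE

Orientations are given as a unit quaternion [w, x, y, z].
In Python, from station import bot gives the robot as it stands.
- The arm moves only by the tool send_rows, never from a script. Its argument "deltas" is text: rows parted by semicolons, each of 4 numbers parted by spaces: the shift along the tool's x, y, z in m, then the turn about the tool's z in degrees. In form: x y z spin; .... A call has 1 to 5 rows; each row is the pose to reach, as a shift and turn from the pose commanded when the call began, along the tool's axes at that moment; what a row does not reach only later rows make up. A row lasts 1/10 s, in which the tool goes at most 50 mm and 8.59 degrees, less where a joint would pass 70% of its speed; a pose out of reach is approached as far as the arm can. A call with a gripper value outside its range is refused whole. "claw" is the opening, from 0 (shut) to 1 (fully open), set as the call begins (left out, the last holds). The fingers move at their own pace and stop on an object; "force" is the grip in N (left out, the last holds). Time passes only in rows, so rows that repeat a pose let the fingers close. It gives the time, the measured TCP pose, the force, the opening and the grip force at its end, in the units of the state.
- bot.get_obs(): the state, without advancing time (a new reading comes with each control period).
- bot.read_camera(name): name is "scene" or "top" or "wrist"; returns a dict with "img" (400x640x3 uint8, red, green, blue), "depth" (400x640 float32, m along the optical axis (not along the pixel's ray), 0 where there is no reading), "fx", "fy", "cx", "cy" (pixels), "dist_coeffs" ([k1, k2, p1, p2, k3] as OpenCV has them; the pictures are not rectified), "camera_from_world" (4x4, takes a point from world to camera coordinates). Camera axes: x right, y up, looking along -z (the intrinsics and any distortion apply to the point x, -y, -z); pixel columns grow to the right and rows downward; lengths in m; the calibration is good to about 2 mm. A picture is of the moment at which its call begins.
- bot.hand_in(): hands the job in; it is judged then, once.
Trained networks look in a picture, given as the dict that the camera call returned (one of the last four; its "shot" number tells which), for a name from the list of things; names that differ only in an ending like _2 or _b are one class to them, and where a whole thing is asked for, a point or a joint stands for the part that bears it (a point fixed in the world has none). Each returns a list of dicts, best first, with "confidence" (0 to 1); they miss things now and then, are a little off and sometimes report something else, mostly with a low value. They report only what shows in the picture. A call takes as long as a camera call. They do not tell look-alikes from the thing itself.
- bot.masks_of(picture, query): "mask" (400x640 bool, what is visible of it).
- bot.landmark_of(picture, query): "xyz" ([x, y, z] in m, in world coordinates, good to about 4 mm: a listed point, or the origin of a listed thing).
The state is a dict: "t": time; "q": joint angles; "joint_vel": joint speeds; "joint_torque": joint torques, N m; "eef_pos": TCP position; "tool_rot": TCP orientation; "contact_force": force on the tool from outside, world axes, zero at the start; "torque": the same for the moment, N m; "gripper_width": opening from 0.0 (shut) to 1.0 (fully open); "grasp_force": force on a finger pad.
Only numpy, scipy, OpenCV 4.12 (cv2) and the standard library are available. Lean on these libraries where they do the work, as an engineer would, in place of code of your own. Each camera call takes 0.05 s, during which the arm holds its last target. There are 200 camera calls.

## Working session

There is one attempt and no reset: what is moved stays moved. The work goes in short steps, Python scripts to look and compute and a tool call to move; the robot and the scene stay as the last step left them, time stands still between calls to the robot, and variables do not carry over. Pictures are saved under pics/ and viewed, at most 10 in all, crops included, and the job is handed in when it is done.

Besides the shell and the picture viewer there is one more tool, called after ">>>" in YAML: its name, and indented under it one key for each argument. send_rows: Moves the arm, as the interface text tells. Its arguments: {"type":"object","properties":{"deltas":{"type":"string"},"claw":{"type":"number"},"force":{"type":"number"}},"required":["deltas"]}

```bash
mkdir -p pics
python3 - <<'E'
from station import bot
import cv2,numpy as np
o=bot.get_obs();print(o['t'],o['eef_pos'],o['tool_rot'],bot.tips_ahead)
for n in ['top','scene']:
    p=bot.read_camera(n);cv2.imwrite(f'pics/{n}0.png',p['img'][:,:,::-1])
    for q in ['slicer','hub_cap','cap_grip','carrot_a','scrap_bowl','white_pot','salt','pepper','spice']:
        for d in bot.landmark_of(p,q)[:4]:print(n,q,np.round(d['xyz'],3),round(d['confidence'],2))
E
```

```text
0.0 [0.25816211 0.62307592 0.23833824] [-1.17164670e-04  1.95137341e-01  9.80775516e-01 -8.89402394e-04] 0.008
top slicer [ 0.532 -0.022  0.004] 0.92
top hub_cap [ 0.533 -0.029  0.057] 0.89
top hub_cap [0.669 0.203 0.002] 0.81
top cap_grip [ 0.537 -0.021  0.114] 0.62
top cap_grip [0.665 0.2   0.037] 0.59
top carrot_a [ 0.32  -0.244 -0.005] 0.65
top carrot_a [ 0.559 -0.108  0.05 ] 0.46
top carrot_a [0.465 0.036 0.053] 0.44
top carrot_a [ 0.755  0.01  -0.001] 0.4
top scrap_bowl [ 0.454 -0.305 -0.001] 0.71
top white_pot [ 0.527  0.332 -0.   ] 0.82
top salt [ 0.366  0.122 -0.001] 0.74
top pepper [0.765 0.129 0.004] 0.56
scene slicer [ 0.533 -0.022 -0.004] 0.62
scene slicer [ 0.531 -0.024  0.11 ] 0.42
scene hub_cap [ 0.67   0.2   -0.004] 0.82
scene hub_cap [ 0.534 -0.028  0.054] 0.67
scene hub_cap [ 0.766  0.128 -0.003] 0.58
scene hub_cap [ 0.365  0.119 -0.001] 0.34
scene cap_grip [ 0.528 -0.024  0.109] 0.89
scene cap_grip [0.668 0.2   0.042] 0.62
scene carrot_a [ 0.567 -0.104  0.048] 0.79
scene carrot_a [ 0.322 -0.248 -0.004] 0.78
scene carrot_a [ 0.757  0.011 -0.005] 0.62
scene carrot_a [0.466 0.035 0.05 ] 0.46
scene scrap_bowl [ 0.457 -0.302 -0.001] 0.57
scene white_pot [0.528 0.332 0.   ] 0.95
scene white_pot [ 0.534 -0.025  0.056] 0.73
scene salt [0.365 0.12  0.001] 0.86
scene pepper [ 0.764  0.129 -0.002] 0.85
scene spice [ 0.779 -0.131 -0.003] 0.87
```

View pics/top0.png

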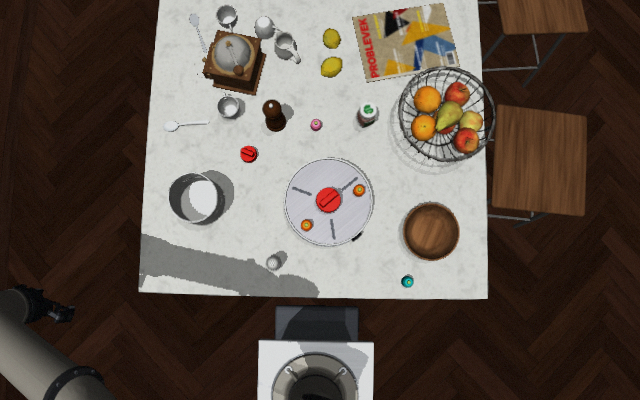

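```bash
cat > h.py <<'E'
import numpy as np,cv2
from station import bot
from scipy.spatial.transform import Rotation as R
def proj(p,X):
    T=np.array(p['camera_from_world']);c=(T[:3,:3]@np.atleast_2d(X).T).T+T[:3,3]
    K=np.array([[p['fx'],0,p['cx']],[0,p['fy'],p['cy']],[0,0,1.]])
    return cv2.projectPoints(c*[1,-1,-1],np.zeros(3),np.zeros(3),K,np.array(p['dist_coeffs']))[0].reshape(-1,2)
def cloud(p,m):
    K=np.array([[p['fx'],0,p['cx']],[0,p['fy'],p['cy']],[0,0,1.]])
    m=m&(p['depth']>0);v,u=np.nonzero(m);d=p['depth'][m]
    n=cv2.undistortPoints(np.c_[u,v].astype(float).reshape(-1,1,2),K,np.array(p['dist_coeffs'])).reshape(-1,2)
    c=np.c_[n[:,0]*d,-n[:,1]*d,-d];T=np.array(p['camera_from_world'])
    return (c-T[:3,3])@T[:3,:3],p['img'][m]
def rot(o): w,x,y,z=o['tool_rot'];return R.from_quat([x,y,z,w])
E
python3 - <<'E'
from h import *
for n in ['top','scene']:
    p=bot.read_camera(n)
    P,C=cloud(p,np.ones((400,640),bool))
    # bar grip top
    r=np.hypot(P[:,0]-.533,P[:,1]+.025)
    s=(r<.04)&(P[:,2]>.113);Q=P[s]
    if len(Q)>5:
        rc=cv2.minAreaRect((Q[:,:2]*1000).astype(np.float32));print(n,len(Q),rc,Q[:,2].max())
    for c in [(.563,-.106),(.466,.036)]:
        s=(np.hypot(P[:,0]-c[0],P[:,1]-c[1])<.025)&(P[:,2]>.072)&(P[:,2]<.1);Q=P[s]
        print(n,c,len(Q),(cv2.minEnclosingCircle((Q[:,:2]*1000).astype(np.float32)),Q[:,2].max(),np.median(Q,0),np.median(C[s],0)) if len(Q) else '')
    if n=='scene':
        im=p['img'];a=proj(p,[[.533,-.025,.08]])[0].astype(int);print(a)
        x=max(0,a[0]-130);y=max(0,a[1]-100)
        cv2.imwrite('pics/scrop.png',cv2.resize(im[y:y+200,x:x+260,::-1],None,fx=3,fy=3))
E
```

```text
top 126 ((531.6329956054688, -24.205543518066406), (16.039331436157227, 51.774269104003906), 41.309410095214844) 0.12779122404937274
top (0.563, -0.106) 97 (((560.1485595703125, -106.84927368164062), 15.376846313476562), np.float64(0.0930180133694937), array([ 0.55929663, -0.10591928,  0.08223965]), array([176.,  91.,  24.]))
top (0.466, 0.036) 97 (((464.8527526855469, 32.08328628540039), 14.612076759338379), np.float64(0.09221500738691854), array([0.46386679, 0.0322991 , 0.08352096]), array([183.,  93.,  31.]))
scene 174 ((531.6539306640625, -26.23606300354004), (18.623952865600586, 51.09654998779297), 43.60787582397461) 0.12577858044244003
scene (0.563, -0.106) 117 (((559.892333984375, -108.91033935546875), 14.431693077087402), np.float64(0.08855162654351799), array([ 0.55758409, -0.1104947 ,  0.08006374]), array([166.,  92.,  48.]))
scene (0.466, 0.036) 122 (((464.5956726074219, 29.66602897644043), 15.212374687194824), np.float64(0.088719185528654), array([0.46174933, 0.02707648, 0.08097325]), array([162. ,  89.5,  45.5]))
[310 216]
```

View pics/scrop.png

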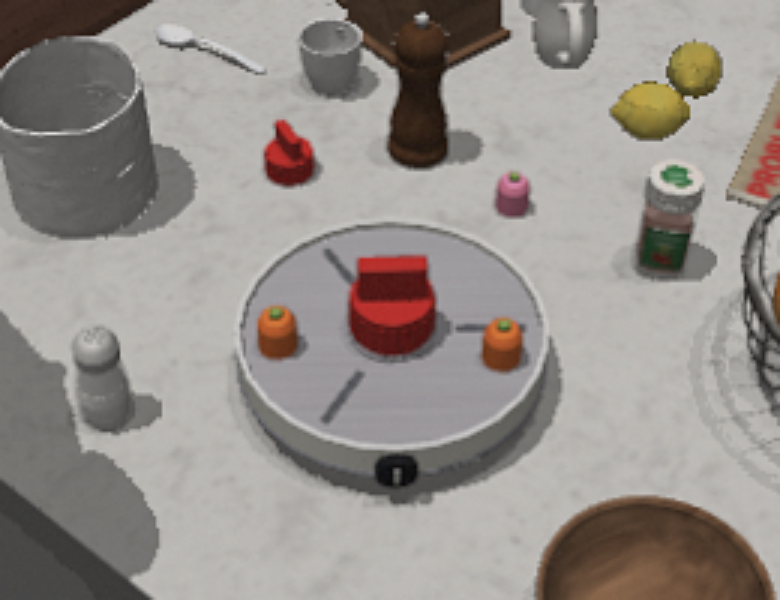

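Top view: carrot ends at px (307,225) and (359,189), both orange and on the disc. The pink one at (316,125) and turquoise one at (407,281) on the worktop are look-alikes. The large red cap is on the hub at (329,200), and the smaller one at (248,154) is not meant. The enlarged crop confirms this. The bowl is at right (431,231). Both views agree to about 3 mm.

```bash
cat >> h.py <<'E'
def go(x,y,z,yaw=None):
    o=bot.get_obs();r=rot(o);d=r.inv().apply(np.array([x,y,z])-o['eef_pos'])
    ty=r.apply([0,1,0]);a=np.degrees(np.arctan2(ty[1],ty[0]))
    s=0 if yaw is None else (a-yaw+90)%180-90
    print('pos',np.round(o['eef_pos'],4),'yaw',round(a,1),'tilt',np.round(r.apply([0,0,1]),3),'-> delta',np.round(d,4),'spin',round(s,1),'q7',round(o['q'][6],2),'t',o['t'])
E
python3 -c "
from h import *
go(.465,.031,.17,50)"
```

```text
pos [0.2584 0.6236 0.2393] yaw 67.5 tilt [ 0.  0. -1.] -> delta [-0.4177 -0.4684  0.0693] spin 17.5 q7 -0.08 t 1.1
```

>>> send_rows:
  deltas: "-0.03 -0.034 0 2; -0.06 -0.068 0 4; -0.09 -0.102 0 6; -0.12 -0.135 0 8; -0.15 -0.168 0 10"
  claw: 0.7
  force: 30

```text
t: 1.6
eef_pos: [0.3331, 0.4093, 0.2395]
tool_rot: [0.0, 0.281, 0.96, 0.0]
contact_force: [0.6, 0.6, 0.3]
gripper_width: 0.702
grasp_force: 0.0
```

>>> send_rows:
  deltas: "-0.03 -0.034 0 1; -0.06 -0.068 0 2; -0.09 -0.102 0 3; -0.12 -0.135 0 4; -0.15 -0.168 0 5"

```text
t: 2.1
eef_pos: [0.3689, 0.187, 0.2396]
tool_rot: [0.0, 0.322, 0.947, 0.0]
contact_force: [1.1, 0.1, 0.7]
gripper_width: 0.699
grasp_force: 0.0
```

```bash
python3 -c "
from h import *
go(.465,.031,.17,50)"
```

```text
pos [0.3689 0.187  0.2396] yaw 52.5 tilt [ 0.001  0.001 -1.   ] -> delta [-0.1712 -0.0652  0.0695] spin 2.5 q7 0.31 t 2.1
```

>>> send_rows:
  deltas: "-0.043 -0.016 0 1; -0.086 -0.033 0.02 2.5; -0.13 -0.05 0.045 2.5; -0.171 -0.065 0.069 2.5; -0.171 -0.065 0.069 2.5"

```text
t: 2.6
eef_pos: [0.4656, 0.0276, 0.1684]
tool_rot: [-0.0, 0.346, 0.938, -0.002]
contact_force: [-1.4, 0.3, -1.2]
gripper_width: 0.699
grasp_force: 0.0
```

Run:
```python
from h import *
p=bot.read_camera('wrist');P,C=cloud(p,np.ones((400,640),bool))
s=(np.hypot(P[:,0]-.465,P[:,1]-.031)<.028)&(P[:,2]>.06)&(P[:,2]<.1)&(C[:,0]>1.5*C[:,2]);Q=P[s]
print(len(Q),cv2.minEnclosingCircle((Q[:,:2]*1000).astype(np.float32)) if len(Q) else '',Q[:,2].max() if len(Q) else '',[(np.round(d['xyz'],3),round(d['confidence'],2)) for d in bot.landmark_of(p,'carrot_a')])
cv2.imwrite('pics/w1.png',p['img'][:,:,::-1])
go(.464,.031,.066,50)
```

```text
1416 ((466.9451904296875, 31.84766960144043), 14.50619888305664) 0.08845702376197542 [(array([ 0.317, -0.246, -0.005]), 0.89), (array([ 0.565, -0.107,  0.056]), 0.66), (array([0.465, 0.032, 0.053]), 0.64)]
pos [0.4649 0.0319 0.1698] yaw 49.8 tilt [-0.001 -0.001 -1.   ] -> delta [ 1.000e-04 -1.100e-03  1.038e-01] spin -0.2 q7 0.81 t 2.7
```

View pics/w1.png

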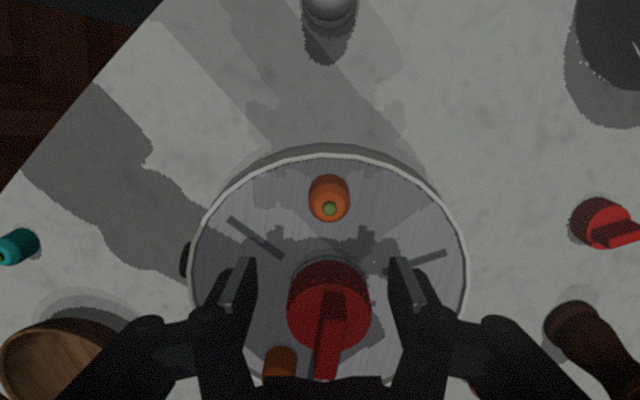

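The wrist view shows the orange carrot at (329,197), centred between the open fingers, with the cap behind it at (330,310). Depth gives (0.466, 0.032) with its top at 0.088, which matches the other views. Descending.

>>> send_rows:
  deltas: "0 0 0.03 0; 0 0 0.06 0; 0 0 0.085 0; 0 0 0.104 0; 0 0 0.104 0"

```text
t: 3.2
eef_pos: [0.4633, 0.0347, 0.0652]
tool_rot: [-0.002, 0.341, 0.94, -0.0]
contact_force: [-0.3, -0.1, -0.0]
gripper_width: 0.703
grasp_force: 0.0
```

>>> send_rows:
  deltas: "0 0 0 0; 0 0 0 0; 0 0 0 0; 0 0 0 0; 0 0 0 0"
  claw: 0.1
  force: 25

```text
t: 3.7
eef_pos: [0.4659, 0.0339, 0.0678]
tool_rot: [0.001, 0.342, 0.94, 0.001]
contact_force: [-1.2, 1.6, 7.7]
gripper_width: 0.337
grasp_force: 24.7
```

>>> send_rows:
  deltas: "0 0 0 0; 0 0 -0.03 0; 0 0 -0.07 0; 0 0 -0.11 0; 0 0 -0.11 0"

```text
t: 4.2
eef_pos: [0.4684, 0.0335, 0.1818]
tool_rot: [0.004, 0.342, 0.94, 0.003]
contact_force: [1.0, 0.3, -1.0]
gripper_width: 0.335
grasp_force: 25.3
```

```bash
python3 -c "
from h import *
go(.457,-.28,.175,0)"
```

```text
pos [0.4684 0.0335 0.1818] yaw 50.0 tilt [ 0.01   0.004 -1.   ] -> delta [-0.1929 -0.2474  0.0055] spin 50.0 q7 0.81 t 4.2
```

```bash
python3 -c "
from h import *
go(.438,-.288,.18)"
```

```text
pos [0.4684 0.0335 0.1818] yaw 50.0 tilt [ 0.01   0.004 -1.   ] -> delta [-0.1835 -0.2657  0.0003] spin 0 q7 0.81 t 4.2
```

>>> send_rows:
  deltas: "-0.018 -0.026 0 0; -0.045 -0.065 0 0; -0.072 -0.104 0 0; -0.099 -0.143 0 0; -0.126 -0.182 0 0"

```text
t: 4.7
eef_pos: [0.444, -0.1889, 0.1767]
tool_rot: [0.001, 0.342, 0.94, 0.0]
contact_force: [2.1, 0.1, -0.8]
gripper_width: 0.338
grasp_force: 25.3
```

>>> send_rows:
  deltas: "-0.022 -0.032 0 0; -0.045 -0.065 0 0; -0.057 -0.083 0 0; -0.057 -0.083 0.02 0; -0.057 -0.083 0.05 0"

```text
t: 5.2
eef_pos: [0.4358, -0.2893, 0.1273]
tool_rot: [0.002, 0.343, 0.939, -0.0]
contact_force: [0.3, -0.2, -0.2]
gripper_width: 0.343
grasp_force: 25.3
```

```bash
python3 -c "
from h import *
go(.438,-.288,.068)
p=bot.read_camera('scene');print([(np.round(d['xyz'],3),d['confidence']) for d in bot.landmark_of(p,'scrap_bowl')])
P,C=cloud(p,np.ones((400,640),bool));s=(np.hypot(P[:,0]-.456,P[:,1]+.303)<.1)&(P[:,2]>.05)&(P[:,2]<.06);print(s.sum(),cv2.minAreaRect((P[s][:,:2]*1000).astype(np.float32)))
s=(np.hypot(P[:,0]-.456,P[:,1]+.303)<.03);print(np.percentile(P[s][:,2],[1,5,10,50]))"
```

```text
pos [ 0.4358 -0.2893  0.1273] yaw 49.9 tilt [ 0.004 -0.002 -1.   ] -> delta [-0.0006  0.0024  0.0593] spin 0 q7 1.64 t 5.2
[(array([ 0.458, -0.304, -0.001]), 0.78), (array([ 0.567, -0.103,  0.052]), 0.49)]
596 ((450.9131164550781, -307.63519287109375), (147.95431518554688, 154.5755157470703), 31.823104858398438)
[0.0020506  0.00309314 0.00381467 0.00615019]
```

>>> send_rows:
  deltas: "0 0.002 0.03 0; 0 0.002 0.06 0; 0 0.002 0.075 0; 0 0.002 0.075 0; 0 0.002 0.075 0"

```text
t: 5.8
eef_pos: [0.4365, -0.2865, 0.0524]
tool_rot: [0.0, 0.342, 0.94, -0.0]
contact_force: [0.7, -0.6, 0.2]
gripper_width: 0.338
grasp_force: 25.3
```

>>> send_rows:
  deltas: "0 0 0 0; 0 0 0 0; 0 0 0 0; 0 0 0 0; 0 0 -0.02 0"
  claw: 0.6

```text
t: 6.3
eef_pos: [0.4347, -0.2852, 0.0701]
tool_rot: [-0.002, 0.342, 0.94, 0.0]
contact_force: [-0.3, 0.3, 0.9]
gripper_width: 0.6
grasp_force: 0.0
```

>>> send_rows:
  deltas: "0 0 -0.04 -6; 0 0 -0.08 -6; 0 0 -0.11 -6; 0 0 -0.11 -6; 0 0 -0.11 -6"

```text
t: 6.8
eef_pos: [0.4363, -0.286, 0.1817]
tool_rot: [0.001, 0.292, 0.956, 0.0]
contact_force: [-0.8, 0.5, -0.8]
gripper_width: 0.599
grasp_force: 0.0
```

```bash
python3 -c "
from h import *
go(.560,-.1075,.18,19)
p=bot.read_camera('top');print([(np.round(d['xyz'],3),round(d['confidence'],2)) for d in bot.landmark_of(p,'carrot_a')])"
```

```text
pos [ 0.4363 -0.286   0.1817] yaw 56.0 tilt [ 0.002 -0.    -1.   ] -> delta [-0.0028  0.2171  0.0019] spin 37.0 q7 1.67 t 6.8
[(array([ 0.752,  0.011, -0.002]), 0.68), (array([ 0.32 , -0.243, -0.004]), 0.65), (array([ 0.438, -0.285,  0.008]), 0.54), (array([ 0.561, -0.103,  0.05 ]), 0.5)]
```

>>> send_rows:
  deltas: "0 0.04 0 8; 0 0.085 0 16; 0 0.13 0 24; 0 0.175 0 32; 0 0.217 0 37"
  claw: 0.7

```text
t: 7.4
eef_pos: [0.5575, -0.104, 0.1797]
tool_rot: [-0.001, 0.583, 0.813, -0.001]
contact_force: [-0.5, -0.9, -0.0]
gripper_width: 0.693
grasp_force: 0.0
```

>>> send_rows:
  deltas: "0 0 0.01 0; 0 0 0.01 0"

```text
t: 7.6
eef_pos: [0.5562, -0.1048, 0.1686]
tool_rot: [-0.002, 0.579, 0.815, -0.002]
contact_force: [-0.3, -0.1, -0.3]
gripper_width: 0.698
grasp_force: 0.0
```

Run:
```python
from h import *
p=bot.read_camera('wrist');P,C=cloud(p,np.ones((400,640),bool))
s=(np.hypot(P[:,0]-.561,P[:,1]+.107)<.028)&(P[:,2]>.06)&(P[:,2]<.1)&(C[:,0]>1.5*C[:,2])&(C[:,1]>.35*C[:,0]);Q=P[s]
print(len(Q),cv2.minEnclosingCircle((Q[:,:2]*1000).astype(np.float32)) if len(Q) else '',Q[:,2].max() if len(Q) else '',[(np.round(d['xyz'],3),round(d['confidence'],2)) for d in bot.landmark_of(p,'carrot_a')])
go(.561,-.1065,.066,19)
```

```text
1434 ((563.7354125976562, -107.36512756347656), 14.932404518127441) 0.0886386116519971 [(array([ 0.757,  0.011, -0.001]), 0.9), (array([ 0.437, -0.291,  0.006]), 0.82), (array([ 0.32 , -0.245, -0.006]), 0.74), (array([ 0.564, -0.106,  0.054]), 0.65)]
pos [ 0.5559 -0.1075  0.1702] yaw 18.9 tilt [-0.003 -0.001 -1.   ] -> delta [-0.0007  0.0054  0.1042] spin -0.1 q7 0.73 t 7.7
```

>>> send_rows:
  deltas: "0 0.004 0.03 0; 0 0.004 0.06 0; 0 0.004 0.085 0; 0 0.004 0.104 0; 0 0.004 0.104 0"

```text
t: 8.2
eef_pos: [0.5585, -0.1064, 0.0653]
tool_rot: [-0.002, 0.582, 0.813, -0.001]
contact_force: [-0.0, 0.2, 0.5]
gripper_width: 0.695
grasp_force: 0.0
```

>>> send_rows:
  deltas: "0 0 0 0; 0 0 0 0; 0 0 0 0; 0 0 0 0; 0 0 0 0"
  claw: 0.1

```text
t: 8.7
eef_pos: [0.5619, -0.1058, 0.0688]
tool_rot: [0.001, 0.581, 0.814, 0.0]
contact_force: [-2.1, -1.8, 7.3]
gripper_width: 0.336
grasp_force: 25.0
```

>>> send_rows:
  deltas: "0 0 0 0; 0 0 -0.03 0; 0 0 -0.07 0; 0 0 -0.11 0; 0 0 -0.11 0"

```text
t: 9.2
eef_pos: [0.5646, -0.1059, 0.183]
tool_rot: [0.004, 0.581, 0.814, 0.003]
contact_force: [1.1, 0.6, -0.1]
gripper_width: 0.333
grasp_force: 25.1
```

```bash
python3 -c "
from h import *
go(.478,-.324,.18,50)"
```

```text
pos [ 0.5646 -0.1059  0.183 ] yaw 19.0 tilt [ 0.01 -0.   -1.  ] -> delta [-0.1781 -0.1529  0.0021] spin -31.0 q7 0.72 t 9.2
```

>>> send_rows:
  deltas: "-0.03 -0.026 0 -6; -0.066 -0.057 0 -12; -0.102 -0.088 0 -18; -0.138 -0.119 0 -25; -0.178 -0.153 0 -31"

```text
t: 9.7
eef_pos: [0.4748, -0.3216, 0.1774]
tool_rot: [0.0, 0.339, 0.941, 0.0]
contact_force: [1.2, -0.7, -0.7]
gripper_width: 0.337
grasp_force: 25.1
```

>>> send_rows:
  deltas: "0 0 0.02 0; 0 0 0.05 0; 0 0 0.08 0; 0 0 0.11 0; 0 0 0.11 0"

```text
t: 10.2
eef_pos: [0.473, -0.3188, 0.0639]
tool_rot: [-0.003, 0.342, 0.94, 0.001]
contact_force: [-0.9, 1.2, -0.2]
gripper_width: 0.333
grasp_force: 25.1
```

```bash
python3 -c "
from h import *
go(.478,-.324,.062,50)"
```

```text
pos [ 0.473  -0.3188  0.0639] yaw 50.0 tilt [-0.006  0.003 -1.   ] -> delta [-0.0072 -0.0008  0.0019] spin 0.0 q7 1.71 t 10.2
```

>>> send_rows:
  deltas: "-0.006 0 0.005 0; -0.006 0 0.01 0; -0.006 0 0.01 0"

```text
t: 10.5
eef_pos: [0.4806, -0.3249, 0.058]
tool_rot: [0.001, 0.342, 0.94, -0.0]
contact_force: [-0.3, 0.1, 0.5]
gripper_width: 0.34
grasp_force: 25.1
```

>>> send_rows:
  deltas: "0 0 0 0; 0 0 0 0; 0 0 0 0; 0 0 0 0; 0 0 -0.02 0"
  claw: 0.55

```text
t: 11.0
eef_pos: [0.4785, -0.3234, 0.0757]
tool_rot: [-0.002, 0.342, 0.94, 0.0]
contact_force: [-0.7, 0.5, -0.2]
gripper_width: 0.549
grasp_force: 0.0
```

>>> send_rows:
  deltas: "0 0 -0.04 0; 0 0 -0.08 0; 0 0 -0.12 0; 0 0 -0.16 0; 0 0 -0.16 0"

```text
t: 11.5
eef_pos: [0.4823, -0.3267, 0.243]
tool_rot: [0.005, 0.342, 0.94, -0.0]
contact_force: [0.6, 0.0, 0.0]
gripper_width: 0.552
grasp_force: 0.0
```

Run:
```python
from h import *
go(.532,-.025,.2,42)
p=bot.read_camera('top');print([(np.round(d['xyz'],3),round(d['confidence'],2)) for d in bot.landmark_of(p,'carrot_a')])
print([(np.round(d['xyz'],3),round(d['confidence'],2)) for d in bot.landmark_of(p,'scrap_bowl')])
cv2.imwrite('pics/t2.png',cv2.resize(p['img'][100:300,240:500,::-1],None,fx=3,fy=3))
```

```text
pos [ 0.4823 -0.3267  0.243 ] yaw 50.0 tilt [ 0.009 -0.004 -1.   ] -> delta [0.1565 0.2628 0.0423] spin 8.0 q7 1.58 t 11.5
[(array([ 0.436, -0.286,  0.01 ]), 0.64), (array([ 0.753,  0.009, -0.003]), 0.61), (array([ 0.32 , -0.244, -0.004]), 0.55), (array([ 0.481, -0.326,  0.009]), 0.4)]
[(array([ 0.456, -0.305, -0.001]), 0.78)]
```

View pics/t2.png

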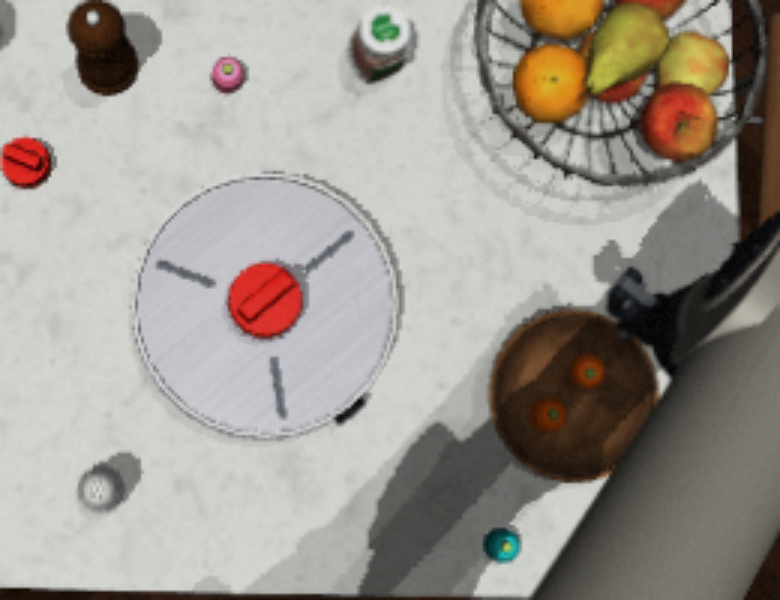

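Both carrot ends lie upright in the bowl at (550,415) and (590,373), and the cap is still on the hub at (265,298). Next is the cap.

>>> send_rows:
  deltas: "0.025 0.042 0 2; 0.051 0.085 0 4; 0.077 0.13 0 6; 0.103 0.173 0.01 8; 0.13 0.217 0.03 8"
  claw: 0.6

```text
t: 12.15
eef_pos: [0.5186, -0.0805, 0.2095]
tool_rot: [-0.0, 0.407, 0.913, 0.0]
contact_force: [1.9, 0.1, -0.1]
gripper_width: 0.6
grasp_force: 0.0
```

>>> send_rows:
  deltas: "0.02 0.048 0.02 0; 0.02 0.048 0.02 0; 0.02 0.048 0.02 0"

```text
t: 12.45
eef_pos: [0.54, -0.034, 0.1881]
tool_rot: [-0.002, 0.405, 0.914, -0.001]
contact_force: [0.6, -1.2, 0.7]
gripper_width: 0.599
grasp_force: 0.0
```

Run:
```python
from h import *
p=bot.read_camera('wrist');P,C=cloud(p,np.ones((400,640),bool))
s=(np.hypot(P[:,0]-.532,P[:,1]+.025)<.04)&(C[:,0]>1.8*C[:,2])&(C[:,0]>1.8*C[:,1])
Q=P[s&(P[:,2]>.117)&(P[:,2]<.13)];print(len(Q),cv2.minAreaRect((Q[:,:2]*1000).astype(np.float32)) if len(Q) else '',np.median(Q[:,2]))
Q=P[s&(P[:,2]>.08)&(P[:,2]<.096)];print(len(Q),cv2.minEnclosingCircle((Q[:,:2]*1000).astype(np.float32)))
print([(np.round(d['xyz'],3),round(d['confidence'],2)) for d in bot.landmark_of(p,'cap_grip')])
cv2.imwrite('pics/w3.png',p['img'][:,:,::-1])
go(.532,-.025,.103,42)
```

```text
2012 ((534.9380493164062, -25.33013153076172), (15.91275405883789, 51.615760803222656), 41.645511627197266) 0.12186534576016433
4220 ((533.105712890625, -26.131393432617188), 33.079463958740234)
[(array([ 0.535, -0.026,  0.109]), 0.91), (array([0.668, 0.203, 0.037]), 0.75)]
pos [ 0.5401 -0.0373  0.1896] yaw 41.9 tilt [-0.002 -0.001 -1.   ] -> delta [0.0145 0.0024 0.0866] spin -0.1 q7 0.89 t 12.55
```

View pics/w3.png

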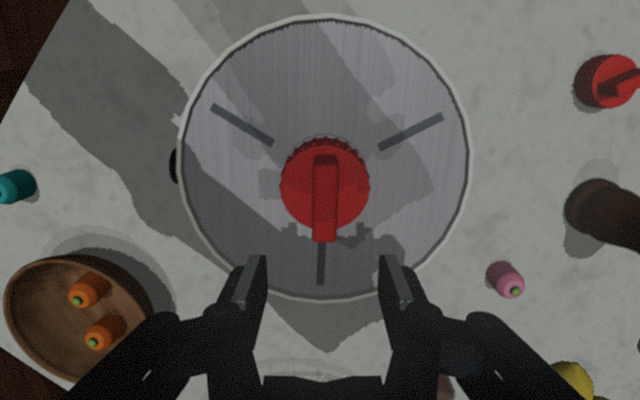

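The wrist view shows the large cap's bar upright at (324,197), parallel to the pads, at (0.534, -0.0255) with its top at z 0.122. Approaching and gripping.

>>> send_rows:
  deltas: "0.013 0.003 0.02 0; 0.013 0.003 0.045 0; 0.013 0.003 0.065 0; 0.013 0.003 0.0865 0; 0.013 0.003 0.0865 0"

```text
t: 13.05
eef_pos: [0.5322, -0.0263, 0.102]
tool_rot: [-0.002, 0.408, 0.913, -0.001]
contact_force: [0.1, 1.3, 0.6]
gripper_width: 0.6
grasp_force: 0.0
```

```bash
python3 -c "
from h import *
go(.534,-.0255,.103,41.7)"
```

```text
pos [ 0.5322 -0.0263  0.102 ] yaw 41.8 tilt [-0.005 -0.001 -1.   ] -> delta [-0.0006  0.0019 -0.001 ] spin 0.1 q7 0.94 t 13.05
```

>>> send_rows:
  deltas: "0 0.001 0 0; 0 0.001 0 0; 0 0.001 0 0; 0 0.001 0 0; 0 0.001 0 0"
  claw: 0
  force: 60

```text
t: 13.55
eef_pos: [0.5354, -0.0247, 0.1051]
tool_rot: [0.001, 0.407, 0.913, -0.0]
contact_force: [-3.7, -3.2, 6.8]
gripper_width: 0.179
grasp_force: 60.0
```

>>> send_rows:
  deltas: "0 0 0 0; 0 0 0 0; 0 0 0 0"

```text
t: 13.85
eef_pos: [0.5354, -0.0247, 0.1051]
tool_rot: [0.001, 0.407, 0.913, -0.0]
contact_force: [-3.0, -3.9, 6.6]
gripper_width: 0.174
grasp_force: 60.0
```

```bash
python3 -c "
from h import *
go(.534,-.0255,.103,41.7);o=bot.get_obs();print(o['torque'],o['contact_force'],o['joint_torque'][6])"
```

```text
pos [ 0.5354 -0.0247  0.1051] yaw 41.9 tilt [ 0.001 -0.001 -1.   ] -> delta [ 0.0004 -0.0016  0.0021] spin 0.2 q7 0.94 t 13.85
[-0.71779199  0.72612736 -0.03855557] [-3.02636608 -3.88973466  6.59375599] -0.010251794010400772
```

>>> send_rows:
  deltas: "0 0 0 2; 0 0 0 4; 0 0 0 6; 0 0 0 6"

```text
t: 14.25
eef_pos: [0.5353, -0.0246, 0.1051]
tool_rot: [0.0, 0.455, 0.891, -0.0]
contact_force: [-3.5, -3.4, 8.1]
gripper_width: 0.176
grasp_force: 60.3
```

```bash
python3 -c "
from h import *
go(.534,-.0255,.103,41.7);o=bot.get_obs();print(o['torque'],o['contact_force'],o['joint_torque'][6],o['grasp_force'])"
```

```text
pos [ 0.5353 -0.0246  0.1051] yaw 35.9 tilt [ 0.001 -0.001 -1.   ] -> delta [ 0.0001 -0.0016  0.0021] spin -5.8 q7 0.85 t 14.25
[-0.72469042  0.77706501  0.05791553] [-3.53135254 -3.43160532  8.07689081] -0.30195029452443123 60.29844582080841
```

>>> send_rows:
  deltas: "0 0 0 1; 0 0 0 2; 0 0 0 3; 0 0 0 3"

```text
t: 14.65
eef_pos: [0.5353, -0.0247, 0.1051]
tool_rot: [0.0, 0.478, 0.879, -0.0]
contact_force: [-3.9, -5.3, 7.6]
gripper_width: 0.171
grasp_force: 60.3
```

```bash
python3 -c "
from h import *
go(.534,-.0255,.103,41.7);o=bot.get_obs();print(o['torque'],o['contact_force'],o['joint_torque'][6],o['grasp_force'])"
```

```text
pos [ 0.5353 -0.0247  0.1051] yaw 32.9 tilt [ 0.001 -0.001 -1.   ] -> delta [-0.     -0.0015  0.0021] spin -8.8 q7 0.81 t 14.65
[-0.76321357  0.75750024  0.09003131] [-3.93702719 -5.31732249  7.59889019] -0.25201499462127686 60.303359627723694
```

>>> send_rows:
  deltas: "0 0 0 1; 0 0 0 2; 0 0 0 2"

```text
t: 14.95
eef_pos: [0.5353, -0.0247, 0.1051]
tool_rot: [0.0, 0.493, 0.87, -0.0]
contact_force: [-2.9, -2.7, 7.3]
gripper_width: 0.175
grasp_force: 60.3
```

```bash
python3 -c "
from h import *
go(.534,-.0255,.103,41.7);o=bot.get_obs();print(o['torque'],o['contact_force'],o['joint_torque'][6],o['grasp_force'])"
```

```text
pos [ 0.5353 -0.0247  0.1051] yaw 30.9 tilt [ 0.001 -0.001 -1.   ] -> delta [-0.     -0.0015  0.0021] spin -10.8 q7 0.78 t 14.95
[-0.74651449  0.80580464  0.17132306] [-2.86545831 -2.73640235  7.26187578] -0.25667167268693447 60.313711166381836
```

>>> send_rows:
  deltas: "0 0 0 1; 0 0 0 2; 0 0 0 2"

```text
t: 15.25
eef_pos: [0.5353, -0.0247, 0.1051]
tool_rot: [0.0, 0.508, 0.861, -0.0]
contact_force: [-4.6, -3.4, 8.3]
gripper_width: 0.179
grasp_force: 60.3
```

```bash
python3 -c "
from h import *
go(.534,-.0255,.103,41.7);o=bot.get_obs();print(o['torque'],o['contact_force'],o['joint_torque'][6],o['grasp_force'])"
```

```text
pos [ 0.5353 -0.0247  0.1051] yaw 28.9 tilt [ 0.001 -0.001 -1.   ] -> delta [-0.0001 -0.0015  0.0021] spin -12.8 q7 0.75 t 15.25
[-0.78643508  0.81824519  0.15895482] [-4.56716626 -3.36699527  8.34135576] -0.26039636693894863 60.325875878334045
```

>>> send_rows:
  deltas: "0 0 0 1; 0 0 0 2; 0 0 0 2"

```text
t: 15.55
eef_pos: [0.5352, -0.0248, 0.1051]
tool_rot: [0.0, 0.523, 0.852, -0.0]
contact_force: [-4.2, -4.8, 8.9]
gripper_width: 0.175
grasp_force: 60.3
```

```bash
python3 -c "
from h import *
go(.534,-.0255,.103,41.7);o=bot.get_obs();print(o['torque'],o['contact_force'],o['joint_torque'][6],o['grasp_force'])"
```

```text
pos [ 0.5352 -0.0248  0.1051] yaw 26.9 tilt [ 0.001 -0.001 -1.   ] -> delta [-0.0001 -0.0014  0.0021] spin -14.8 q7 0.72 t 15.55
[-0.80727221  0.85114358  0.16770946] [-4.15053994 -4.76943738  8.87322146] -0.2752903662621975 60.337607860565186
```

Past 0.26 rad the torque stays at about 0.2 N m, so clockwise (positive spin) is the loosening way. I'll continue to about 1.5 rad.

>>> send_rows:
  deltas: "0 0 0 4; 0 0 0 8; 0 0 0 12; 0 0 0 16; 0 0 0 20"

```text
t: 16.05
eef_pos: [0.5351, -0.025, 0.1051]
tool_rot: [0.0, 0.664, 0.748, -0.0]
contact_force: [-5.4, -4.6, 8.8]
gripper_width: 0.173
grasp_force: 60.4
```

```bash
python3 -c "
from h import *
go(.534,-.0255,.103,41.7);o=bot.get_obs();print(o['torque'],o['contact_force'],o['joint_torque'][6],o['grasp_force'])"
```

```text
pos [ 0.5351 -0.025   0.1051] yaw 6.8 tilt [ 0.    -0.001 -1.   ] -> delta [-0.0003 -0.0011  0.0021] spin -34.9 q7 0.44 t 16.05
[-0.99599512  0.98638431  0.23761767] [-5.41073782 -4.6156249   8.81811259] 0.4567620623856783 60.39111077785492
```

>>> send_rows:
  deltas: "0 0 0 5; 0 0 0 10; 0 0 0 15; 0 0 0 20; 0 0 0 25"

```text
t: 16.55
eef_pos: [0.5348, -0.0253, 0.1051]
tool_rot: [0.0, 0.81, 0.586, -0.0]
contact_force: [-6.1, -4.0, 9.6]
gripper_width: 0.18
grasp_force: 60.6
```

>>> send_rows:
  deltas: "0 0 0 5; 0 0 0 10; 0 0 0 15; 0 0 0 20; 0 0 0 26"

```text
t: 17.05
eef_pos: [0.5344, -0.0253, 0.1051]
tool_rot: [0.0, 0.921, 0.389, -0.0]
contact_force: [-6.9, -4.3, 10.4]
gripper_width: 0.174
grasp_force: 60.8
```

Run:
```python
from h import *
go(.534,-.0255,.103,41.7);o=bot.get_obs();print(o['torque'],o['contact_force'],o['joint_torque'][6],o['grasp_force'])
p=bot.read_camera('top');cv2.imwrite('pics/t4.png',cv2.resize(p['img'][150:250,270:470,::-1],None,fx=3,fy=3))
```

```text
pos [ 0.5344 -0.0253  0.1051] yaw -44.2 tilt [-0.001 -0.001 -1.   ] -> delta [-0.0004 -0.0002  0.0021] spin -85.9 q7 -0.27 t 17.05
[-1.23388663  1.49476415  0.37109922] [-6.91994434 -4.33503146 10.40218498] 0.8541718125343323 60.8196222782135
```

>>> send_rows:
  deltas: "0 0 -0.003 0; 0 0 -0.006 0; 0 0 -0.01 0; 0 0 -0.01 0"

```text
t: 17.5
eef_pos: [0.5349, -0.0238, 0.1144]
tool_rot: [-0.0, 0.921, 0.391, -0.0]
contact_force: [-3.3, -2.5, 1.0]
gripper_width: 0.177
grasp_force: 59.4
```

Run:
```python
from h import *
go(.534,-.0255,.205);o=bot.get_obs();print(o['torque'],o['contact_force'],o['grasp_force'])
```

```text
pos [ 0.5349 -0.0238  0.1144] yaw -44.0 tilt [-0.  0. -1.] -> delta [-0.0019  0.0005 -0.0906] spin 0 q7 -0.28 t 17.5
[-0.98418069  0.83346374 -0.04238527] [-3.25021116 -2.53118028  0.95359984] 59.44898843765259
```

Lifting freely: the force dropped and no pull is felt.

>>> send_rows:
  deltas: "0 0 -0.01 0; 0 0 -0.02 0; 0 0 -0.03 0; 0 0 -0.045 0; 0 0 -0.06 0"

```text
t: 18.0
eef_pos: [0.5357, -0.0231, 0.1755]
tool_rot: [-0.0, 0.92, 0.391, 0.001]
contact_force: [0.7, -0.5, -1.1]
gripper_width: 0.176
grasp_force: 59.1
```

>>> send_rows:
  deltas: "0 0 -0.012 0; 0 0 -0.023 0; 0 0 -0.031 0; 0 0 -0.031 0; 0 0 -0.031 0"

```text
t: 18.5
eef_pos: [0.5351, -0.0233, 0.2047]
tool_rot: [-0.0, 0.92, 0.391, -0.0]
contact_force: [-0.2, 0.1, -1.2]
gripper_width: 0.179
grasp_force: 59.1
```

>>> send_rows:
  deltas: "0 0 0 0; 0 0 0 0; 0 0 0 0; 0 0 0 0; 0 0 0 0"

```text
t: 19.0
eef_pos: [0.5352, -0.0236, 0.2047]
tool_rot: [0.0, 0.921, 0.391, -0.0]
contact_force: [-0.5, -0.1, -1.1]
gripper_width: 0.176
grasp_force: 59.1
```

Run:
```python
from h import *
go(.534,-.0255,.205)
o=bot.get_obs();print(o['grasp_force'],o['gripper_width'],o['contact_force'])
p=bot.read_camera('scene');cv2.imwrite('pics/s5.png',p['img'][:,:,::-1])
for q in ['hub_cap','carrot_a','white_pot','salt','pepper','spice']:
  print(q,[(np.round(d['xyz'],3),round(d['confidence'],2)) for d in bot.landmark_of(p,q)])
```

```text
pos [ 0.5352 -0.0236  0.2047] yaw -44.0 tilt [-0. -0. -1.] -> delta [-0.0022  0.0005 -0.0003] spin 0 q7 -0.39 t 19.0
59.12929594516754 0.17613669088113015 [-0.54888655 -0.10673138 -1.1014809 ]
hub_cap [(array([ 0.536, -0.023,  0.153]), 0.89), (array([ 0.669,  0.198, -0.002]), 0.7)]
carrot_a [(array([ 0.319, -0.246, -0.004]), 0.79), (array([ 0.437, -0.288,  0.006]), 0.72), (array([ 0.756,  0.011, -0.002]), 0.7), (array([ 0.531, -0.02 ,  0.214]), 0.63), (array([ 0.485, -0.323,  0.008]), 0.57)]
white_pot [(array([0.527, 0.33 , 0.002]), 0.65)]
salt [(array([ 0.364,  0.122, -0.003]), 0.56)]
pepper [(array([ 0.763,  0.126, -0.003]), 0.54)]
spice [(array([ 0.779, -0.132, -0.004]), 0.82)]
```

View pics/s5.png

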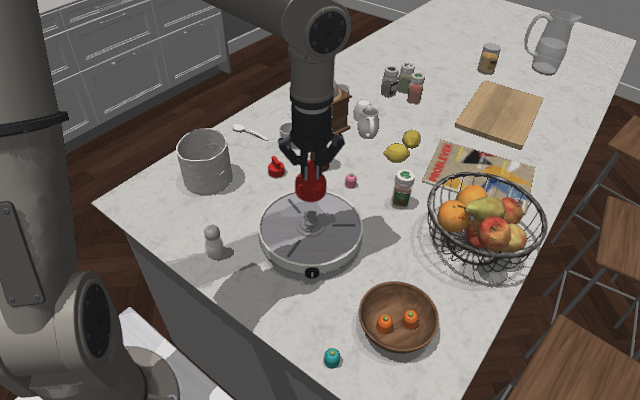

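The cap hangs in the gripper at (311,185) with its rim at z 0.153, about 10 cm above the bare hub. Both carrots are in the bowl at (385,322) and (410,317), and the bystanders haven't moved. Handing in.

```bash
python3 -c "
from station import bot
print(bot.hand_in())"
```

```text
the job is handed in; nothing more can be done
None
```

The job is handed in: both carrot ends are in the wooden bowl, and the red cap came loose turning clockwise and is held still about 10 cm above the hub, with the bystanders where they stood; the hand-in call returned no verdict.

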